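Clamp a cue blank with the over-centre lever

TASK

Push the walnut cue blank along its wooden V cradle, without lifting it out, until its end sits against the red end stop. Then push the clamp's yellow lever over, past its dead point, so that it snaps down into lock on the far side and the rubber pad holds the blank against the cradle. Leave the other tools on the bench where they are.

Things in the scene. Friction and masses are not known exactly. Their poses are not given: they have to be found in the camera images.
- jig: Clamping fixture fixed to the bench: aluminium base plate 170 x 260 x 12 mm. Origin on the bench surface, z up; the plate spans x -85..85, y -150..110 mm in this frame. A V cradle of two light wooden strips, top edges 35 mm above the bench, runs along y at x = -30 mm from y = -110 to 70 mm. A shaft along y at x = 40 mm, 62 mm up, carries the clamp arm and the lever.
- stop_face (a point): Centre of the red end stop's face (stop 50 mm wide, 12 mm thick, 62 mm high), facing the jig's -y, at the height of the blank's axis, 40 mm above the bench; at (-30, 70, 40) mm in the jig's frame.
- blank_free_end (a point): Centre of the light-wood end face, away from the stop, of the loose cue blank: dark round bar 30 mm diameter, 150 mm long, about 85 g, lying in the cradle along the jig's y, axis 40 mm above the bench. This face is the one to push, towards the jig's +y; it may overhang the cradle's end.
- blank_stop_end (a point): Centre of the blank's other end face, which must come up to the stop; 25 to 60 mm short of it at the start.
- clamp_arm: Steel clamp arm with a rubber pad, 16 mm wide, 78 mm long; origin on the shaft at (40, 10, 62) mm in the jig's frame, between two grey bearing blocks (y -23..43 mm, 74 mm high). It reaches to the jig's -x over the cradle; open, it is raised 43 degrees, its end about 125 mm above the bench. It comes down by itself as the lever is pushed over.
- lever_pivot (a point): Lever's pivot on the shaft, at the middle of the lever's width; the lever turns about the jig's y axis here, 62 mm above the bench.
- lever_ball (a point): Centre of the yellow ball (24 mm diameter) at the lever's end, 90 mm from the pivot; below it a yellow grip 20 mm in diameter, 50 to 85 mm from the pivot, then a 12 mm steel rod. Open, the lever leans 29 degrees from upright to the jig's -x, ball centre 141 mm above the bench; upright, the ball's top is 164 mm up.
- clamp_lever (a joint): Lever angle, rad: 0 open (leaning to the jig's -x), grows as it is pushed to +x, 0.50 upright = dead point, 1.30 fully locked (leaning to +x). A spring drives it away from the dead point: about 0.33 N m back to open at 0 (4 N at the ball), falling to nothing at 0.50; past that it snaps over to 1.30 by itself.
- sizing_ring_c (a point): Brass ferrule sizing ring lying on the bench, 44 mm outside diameter, 14 mm high; this point is its centre, half-way up. Leave alone.
- sanding_cylinder: Steel sanding cylinder standing on the bench, 40 mm diameter, 60 mm high; origin at the centre of its foot. Leave alone.
- tip_pick: Tip pick lying on the bench along its own x: red handle 85 mm long (x -72..12 mm), 16 mm high, steel point to x = 75 mm. Leave alone.
- burnisher: Flat walnut burnishing stick lying on the bench along its own x, 150 x 22 x 14 mm, origin at the centre of its underside. Leave alone.
- blank: The cue blank itself; origin on its axis, half-way along; its y runs from the light-wood end to the stop end (it may roll about y).
Things that resemble listed ones, but are neither listed nor needed, are in the scene too. What is shaped like the blank but green is not meant.

How it is judged:
By the outcome, as a careful person would: the job done as asked, in the order asked, and still so for the second after the job is handed in, with the robot touching nothing.
It also fails if it takes over 46 s, if anything falls off the work surface, if the arm or the gripper's body presses on something with over 40 N, if the wrist force passes 120 N, or if a joint passes its speed limit or range.

ROBOT

A 6-joint arm with a two-finger parallel gripper is mounted at the origin on the work surface. World frame = base frame: x ahead of the robot, y to its left, z up, the work surface at z = 0. Lengths are in mm, angles in rad, forces in N, time in s.
With the tool pointing down it reaches from about 350 to 775 mm from the base axis. Payload 7.3 kg.
Tool frame: the origin (TCP) lies midway between the tips of the shut fingers; the grasp point (between the pads) lies 19 mm behind it (bot.tcp_to_grasp is the distance from the TCP to the grasp point, in mm); z points along the fingers, y is the line along which they close (so a half turn about z gives the same grasp; the last joint's range is limited). The gripper opens to 92 mm and grips with 3 to 60 N. Pads are 19 mm wide; open, the fingers measure 130 mm over their backs; the gripper's body (75 mm by 190 mm) begins 47 mm behind the grasp point.
Start: joints at [-0.146, 0.342, 1.524, -0, 1.275, -0.146], TCP at [525.019, 0.019, 226.741] pointing down, gripper open.
Joint ranges: [-2.53, 2.53], [-0.77, 2.02], [0.04, 2.7], [-1, 4.14], [0.28, 2.66], [-3.11, 3.11]. Speed limits (rad/s): [2.57, 2.57, 3.14, 3.14, 3.14, 3.14].

INTERFACE

Orientations are given as [roll, pitch, yaw] about the fixed x, y, z axes, in that order (R = Rz(yaw) Ry(pitch) Rx(roll)).
In Python, from plant import bot, viewer gives the robot as it stands. The module is installed in compiled form; this text tells all that it offers.
- The arm moves only by the shell command python3 -m handwheel 'ROWS'. ROWS is text: rows parted by semicolons, each of 7 numbers parted by spaces: the shift along the tool's x, y, z scaled (see below), then the turn, a rotation vector about the tool's x, y, z scaled (see below), then the opening, from -1 (shut) to 1 (fully open), so that 0 is half open. In form: tx ty tz rx ry rz gripper; .... A call has 1 to 8 rows; each row is the pose to reach, as a shift and turn from the pose commanded when the call began, along the tool's axes at that moment, turning the shorter way round; what a row does not reach only later rows make up. The controller multiplies each number of a shift by 10 cm and each number of a turn by pi rad. A row lasts 1/12 s, in which the tool goes at most 41.7 mm and 7.16 degrees, less where a joint would pass 70% of its speed; a pose out of reach is approached as far as the arm can. A call with a number of a shift or a turn outside -1 to 1 is refused whole. A call with a gripper value outside its range is refused whole. The fingers move at their own pace and stop on an object; the grip force is fixed at half the most. Time passes only in rows, so rows that repeat a pose let the fingers close. It gives the time, the measured TCP pose, the force, the opening and the grip force at its end, in the units of the state.
- bot.get_obs(): the state, without advancing time (a new reading comes with each control period).
- viewer.capture(name): name is "scene" or "side" or "wrist"; returns a dict with "frame" (420x560x3 uint8, red, green, blue), "fov_y" (degrees; the focal length in pixels is half the picture's height over the tangent of half this angle, whatever the lens; pixels are square), "cx", "cy" (the principal point, pixels), "T" (4x4, takes a point from camera to world coordinates). Camera axes: x right, y down, z forward; pixel columns grow to the right and rows downward; lengths in mm; the calibration is good to about 2 mm. A picture is of the moment at which its call begins. There is no depth.
- bot.close_job(): hands the job in; it is judged then, once.
Trained networks look in a picture, given as the dict that the camera call returned (one of the last four; its "shot" number tells which), for a name from the list of things; names that differ only in an ending like _2 or _b are one class to them, and where a whole thing is asked for, a point or a joint stands for the part that bears it (a point fixed in the world has none). Each returns a list of dicts, best first, with "score" (0 to 1); they miss things now and then, are a little off and sometimes report something else, mostly with a low value. They report only what shows in the picture. A call takes as long as a camera call. They do not tell look-alikes from the thing itself.
- viewer.recognise(target, picture): "centre" ([column, row] in pixels, amid what is visible of it).
- viewer.cut_out(target, picture): "pixels" (420x560 bool, what is visible of it) and "centre" ([column, row] in pixels, amid what is visible of it).
The state is a dict: "time": time; "joint_positions": joint angles; "dq": joint speeds; "tau": joint torques, N m; "tool_pos": TCP position; "tcp_rot": TCP orientation; "contact_force": force on the tool from outside, world axes, zero at the start; "moment": the same for the moment, N m; "grip_width": finger opening in mm; "finger_force": force on a finger pad.
Only numpy, scipy, OpenCV 4.12 (cv2) and the standard library are available. Lean on these libraries where they do the work, as an engineer would, in place of code of your own. Each camera call takes 0.05 s, during which the arm holds its last target. There are 200 camera calls.

## Working session

There is one attempt and no reset: what is moved stays moved. The work goes in short steps, Python scripts to look and compute and a shell command to move; the robot and the scene stay as the last step left them, time stands still between calls to the robot, and variables do not carry over. Pictures are saved under pics/ and viewed, at most 10 in all, crops included, and the job is handed in when it is done.

```bash
mkdir -p pics
cat > h.py <<'E'
import numpy as np, cv2
from plant import bot, viewer
def f(p): return p["frame"].shape[0]/2/np.tan(np.radians(p["fov_y"])/2)
def ray(p,uv):
    d=np.array([(uv[0]-p["cx"])/f(p),(uv[1]-p["cy"])/f(p),1]); return p["T"][:3,3],p["T"][:3,:3]@d
def at_z(p,uv,z):
    o,d=ray(p,uv); return o+d*(z-o[2])/d[2]
def proj(p,X):
    c=p["T"][:3,:3].T@(np.asarray(X,float)-p["T"][:3,3]); return c[:2]/c[2]*f(p)+[p["cx"],p["cy"]]
def tri(ps,uvs):
    A=0;b=0
    for p,u in zip(ps,uvs):
        o,d=ray(p,u); d=d/np.linalg.norm(d); M=np.eye(3)-np.outer(d,d); A=A+M;b=b+M@o
    return np.linalg.solve(A,b)
def save(p,n): cv2.imwrite("pics/"+n,p["frame"][:,:,::-1])
E
python3 - <<'E'
from h import *
a=viewer.capture("scene");b=viewer.capture("side")
cv2.imwrite("pics/a.png",cv2.resize(np.vstack([a["frame"]])[:,:,::-1],(800,600)));cv2.imwrite("pics/b.png",cv2.resize(b["frame"][:,:,::-1],(800,600)))
for p in(a,b):
    print(p["T"].round(2).tolist(),f(p),p["cx"],p["cy"])
    for n in["blank_free_end","blank_stop_end","lever_pivot","lever_ball","stop_face","jig","clamp_arm","blank","sanding_cylinder","burnisher","tip_pick","sizing_ring_c"]:
        try:
            r=viewer.recognise(n,p);print(n,[(np.round(q["centre"]).tolist(),round(q["score"],2)) for q in r[:3]])
        except Exception as e: print(n,e)
print(bot.get_obs())
E
```

```text
[[0.13, 0.57, -0.81, 1260.92], [0.99, -0.09, 0.1, -32.1], [-0.01, -0.82, -0.58, 617.2], [0.0, 0.0, 0.0, 1.0]] 474.4213733443962 275.9132749411787 211.1162601789858
blank_free_end [([162.0, 202.0], 0.62), ([233.0, 235.0], 0.6), ([364.0, 247.0], 0.42)]
blank_stop_end [([164.0, 200.0], 0.97), ([232.0, 235.0], 0.91), ([262.0, 261.0], 0.52)]
lever_pivot [([296.0, 332.0], 0.7), ([264.0, 261.0], 0.57), ([363.0, 245.0], 0.26)]
lever_ball [([306.0, 226.0], 0.79), ([260.0, 264.0], 0.21)]
stop_face [([264.0, 262.0], 0.73), ([284.0, 219.0], 0.67)]
jig [([263.0, 265.0], 0.79)]
clamp_arm [([265.0, 235.0], 0.8)]
blank [([165.0, 198.0], 0.85), ([236.0, 236.0], 0.55)]
sanding_cylinder [([169.0, 308.0], 0.68)]
burnisher [([296.0, 338.0], 0.74)]
tip_pick [([361.0, 247.0], 0.88), ([168.0, 308.0], 0.59)]
sizing_ring_c [([283.0, 220.0], 0.84)]
[[0.9, -0.31, 0.3, 320.57], [-0.43, -0.63, 0.65, -466.87], [-0.01, -0.71, -0.7, 669.37], [0.0, 0.0, 0.0, 1.0]] 441.4379223110468 281.89013162373743 206.70815001133056
blank_free_end [([281.0, 262.0], 0.82), ([211.0, 389.0], 0.78), ([394.0, 284.0], 0.65)]
blank_stop_
[... 415 characters left out ...]
sizing_ring_c []
{'time': 1.3, 'joint_positions': array([-1.46013920e-01,  3.42019597e-01,  1.52411610e+00, -8.00199861e-06,
        1.27539129e+00, -1.46062426e-01]), 'dq': array([ 0.00124807,  0.00082945,  0.00079889, -0.00029041,  0.00203816,
        0.00010221]), 'tau': array([-4.44209654e-04, -4.31140637e+01, -2.44473535e+01,  7.17575778e-02,
        4.83304309e-02,  2.00454224e-05]), 'tool_pos': array([5.25013870e+02, 1.04497951e-02, 2.26724699e+02]), 'tcp_rot': array([3.14152880e+00, 1.71310909e-05, 1.57084716e+00]), 'contact_force': array([0.81127313, 0.73196692, 0.33981343]), 'moment': array([0.0475687 , 0.02154587, 0.02469898]), 'finger_force': 0.0, 'grip_width': 91.54251456883914}
```

View pics/a.png

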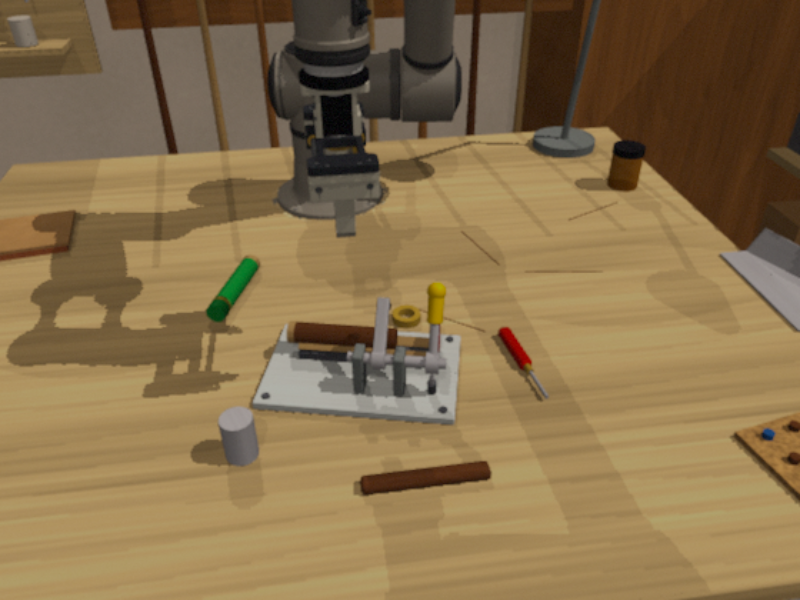

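View pics/b.png

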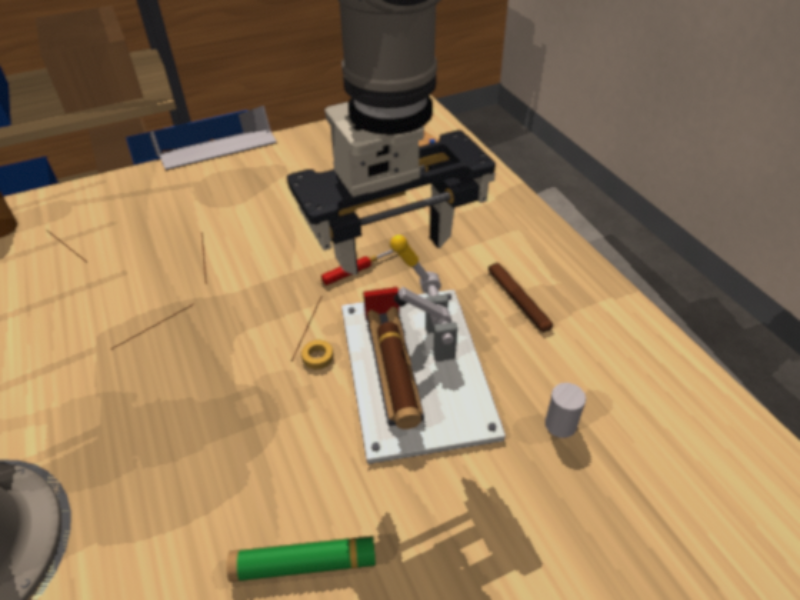

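Both views agree: the jig's +y runs to world +y (image right in the scene view) and its +x points away from the robot. The blank's light end is at about (407,418) in the 800-wide side view, and the ball is at (400,242) side and (436,290) scene. The stick at scene (425,478) is the burnisher; the green bar is the decoy. Next I fit the jig pose to the plate corners.

Run:
```python
from h import *
from scipy.optimize import least_squares
a=viewer.capture("scene");b=viewer.capture("side")
C=np.array([[85,-150,12],[85,110,12],[-85,110,12],[-85,-150,12]],float)
A=np.array([[258,406],[456,415],[462,337],[285,331]])*.7
B=np.array([[503,436],[457,292],[343,305],[370,459]])*.7
def J(q,P): c,s=np.cos(q[2]),np.sin(q[2]); return np.array([[c,-s,0],[s,c,0],[0,0,1]])@np.asarray(P,float)+[q[0],q[1],0]
res=lambda q:np.concatenate([np.r_[proj(a,J(q,c))-u,proj(b,J(q,c))-v] for c,u,v in zip(C,A,B)])
r=least_squares(res,[600,0,0],loss="soft_l1",x_scale=[100,100,1]);q=r.x;print(q,r.fun.round(1))
uv=[np.array(max(viewer.recognise("lever_ball",p),key=lambda d:d["score"])["centre"]) for p in(a,b)]
ball=tri([a,b],uv);c,s=np.cos(q[2]),np.sin(q[2])
inv=lambda X:[c*(X[0]-q[0])+s*(X[1]-q[1]),-s*(X[0]-q[0])+c*(X[1]-q[1]),X[2]]
print("ball",ball,np.round(inv(ball),1))
fe=at_z(b,np.array([407,418])*.7,40);print("free end",fe,np.round(inv(fe),1))
print([np.round(inv(at_z(b,b0,0)),0) for b0 in ([363,206],[394,298])])
# overlay
for p,n in((a,"a2"),(b,"b2")):
    im=p["frame"][:,:,::-1].copy()
    for X in list(C)+[[-30,70,40],[-30,-110,35],[-30,70,62],[40,10,62],[40,60,62],[-3.6,60,141],[-30,-90,40]]:
        cv2.circle(im,tuple(int(v) for v in proj(p,J(q,X)).round()),2,(255,0,255),-1)
    x,y=(160,180) if n=="a2" else (210,150)
    cv2.imwrite(f"pics/{n}.png",cv2.resize(im[y:y+150,x:x+200],(800,600),interpolation=cv2.INTER_CUBIC))
```

```text
[ 5.66057474e+02  3.18190608e+01 -2.54129763e-01] [-4.7 -0.8  3.6 -1.6 -0.5  3.9 -1.1 -3.2 -0.9 -0.7 -0.2 -1.1 -0.3 -4.4
 -0.5 -0.8]
ball [552.92603084  56.56517839  30.30907255] [-18.9  20.7  30.3]
free end [502.04791609 -78.4125713   40.        ] [ -34.2 -122.8   40. ]
[array([178.,  89.,   0.]), array([ 159., -145.,    0.])]
```

View pics/b2.png

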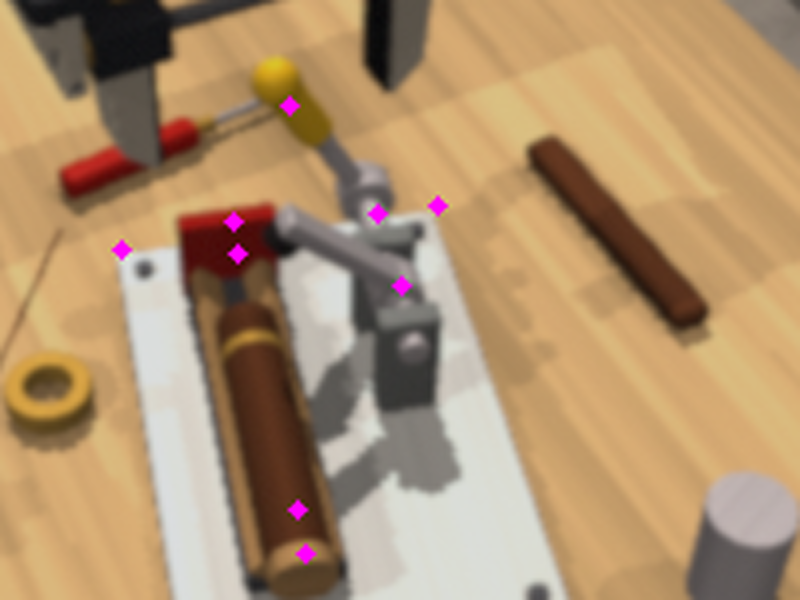

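Run:
```python
from h import *
a=viewer.capture("scene");b=viewer.capture("side")
k=10/7
for n,u,v in(("ball",(436,290),(400,242)),("c85-150",[258,406],[503,436]),("c85,110",[456,415],[457,292]),("c-85,110",[462,337],[343,305]),("c-85-150",[285,331],[370,459]),("cyl top",(239,417),(566,393)),("base",(333,190),(30,530))):
    u=np.array(u)/k;v=np.array(v)/k
    X=tri([a,b],[u,v]);print(n,X.round(1),(proj(a,X)-u).round(1),(proj(b,X)-v).round(1),at_z(a,u,12).round(),at_z(b,v,12).round())
g=bot.get_obs()["tool_pos"];print(proj(a,g)*k,proj(b,g)*k)
```

```text
ball [580.9 106.7 143.8] [-0.3  0.3] [-0.2 -0.3] [390. 146.  12.] [646. 249.  12.]
c85-150 [ 606.4 -128.8    3.7] [-0.8  0.5] [-0.7 -0.7] [ 614. -126.   12.] [ 603. -135.   12.]
c85,110 [672.5 114.   12.9] [-2.5  2.3] [-1.8 -2.2] [667. 120.  12.] [673. 107.  12.]
c-85,110 [511.4 160.9   8.9] [-0.4  0.4] [-0.3 -0.5] [514. 161.  12.] [511. 156.  12.]
c-85-150 [448.5 -90.8   3.3] [ 0.7 -0.5] [0.7 0.8] [462. -91.  12.] [446. -94.  12.]
cyl top [ 680.8 -140.3   60. ] [-0.3  0.2] [-0.2 -0.2] [ 630. -149.   12.] [ 709. -115.   12.]
base [79.  -8.3 34.1] [-4.4  4.7] [-6.8 -9.3] [ 6.  7. 12.] [ 80. -13.  12.]
[342.46722368 216.0461542 ] [393.50087921 254.17869927]
```

The overlay and triangulated points fit the given sizes: ball at (-4, 76, 144) in the jig frame, free end at y ≈ -123, so a gap of about 43 mm. Jig yaw is -14.6°. Next: shut the fingers, turn, and move behind the free end.

```bash
cat >> h.py <<'E'
Q=[566.06,31.82,-0.2541]
def W(P):
    c,s=np.cos(Q[2]),np.sin(Q[2]); return np.array([[c,-s,0],[s,c,0],[0,0,1]])@np.asarray(P,float)+[Q[0],Q[1],0]
def inv(X):
    c,s=np.cos(Q[2]),np.sin(Q[2]); return np.array([[c,s,0],[-s,c,0],[0,0,1]])@(np.asarray(X,float)-[Q[0],Q[1],0])
def go(P):
    from scipy.spatial.transform import Rotation as R
    o=bot.get_obs(); r=R.from_euler("xyz",o["tcp_rot"])
    print("jig pos",inv(o["tool_pos"]).round(1),"rot",o["tcp_rot"].round(3),"F",o["contact_force"].round(1),"t",o["time"],"w",o["grip_width"])
    print("row",(r.inv().apply(W(P)-o["tool_pos"])/100).round(3))
E
python3 -m handwheel '-0.8 -0.2 0 0 0 0.081 -1;-0.8 -0.2 0 0 0 0.081 -1;-0.8 -0.2 0 0 0 0.081 -1;-0.8 -0.2 0 0 0 0.081 -1;-0.8 -0.2 0 0 0 0.081 -1;-0.8 -0.2 0 0 0 0.081 -1;-0.8 -0.2 0 0 0 0.081 -1'
python3 -c "
from h import *
go([-32,-150,42])"
```

```text
time: 2.18
tool_pos: [505.2, -78.8, 226.7]
tcp_rot: [3.142, -0.0, 1.319]
contact_force: [-0.3, -0.5, 0.2]
grip_width: 49.6
finger_force: 0.0
jig pos [ -31.1 -122.4  226.7] rot [ 3.142 -0.     1.319] F [-0.3 -0.5  0.2] t 2.1833 w 49.643484687256496
row [-0.276 -0.01   1.847]
```

```bash
python3 -m handwheel '-0.28 0 0.3 0 0 0 -1;-0.28 0 0.6 0 0 0 -1;-0.28 0 0.9 0 0 0 -1;-0.28 0 1 0 0 0 -1;-0.28 0 1 0 0 0 -1;-0.28 0 1 0 0 0 -1;-0.28 0 1 0 0 0 -1'
python3 -m handwheel '0 0 0.3 0 0 0 -1;0 0 0.6 0 0 0 -1;0 0 0.84 0 0 0 -1;0 0 0.84 0 0 0 -1;0 0 0.84 0 0 0 -1'
python3 -c "
from h import *
go([-32,-150,42])
b=viewer.capture('side');w=viewer.capture('wrist')
cv2.imwrite('pics/c.png',np.hstack([cv2.resize(b['frame'][150:350,180:450],(400,300)),cv2.resize(w['frame'],(400,300))])[:,:,::-1])"
```

```text
time: 2.77
tool_pos: [499.3, -107.0, 128.5]
tcp_rot: [3.138, 0.0, 1.317]
contact_force: [-0.1, -0.5, 1.0]
grip_width: 3.2
finger_force: 0.0
time: 3.18
tool_pos: [498.5, -107.0, 43.5]
tcp_rot: [3.141, -0.0, 1.317]
contact_force: [-0.8, -0.7, 0.8]
grip_width: 0.1
finger_force: 0.0
jig pos [ -30.5 -151.4   43.5] rot [ 3.141 -0.     1.317] F [-0.8 -0.7  0.8] t 3.1833 w 0.11976004946730819
row [ 0.014 -0.015  0.015]
```

View pics/c.png

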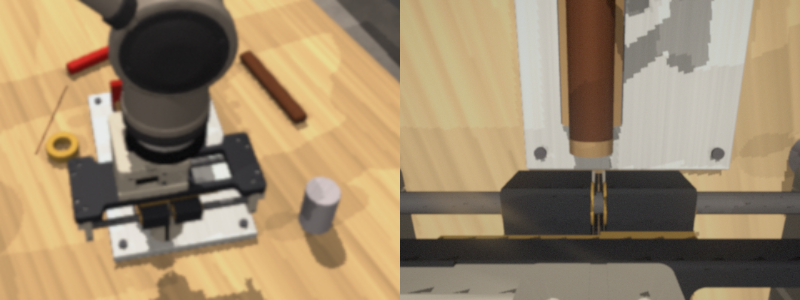

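The wrist view shows the blank (column 591) almost in line with the shut fingers (597) and the light end just ahead. I push along +y in steps.

```bash
python3 -m handwheel '0.06 -0.02 0.02 0 0 0 -1;0.12 -0.02 0.02 0 0 0 -1;0.18 -0.02 0.02 0 0 0 -1;0.24 -0.02 0.02 0 0 0 -1;0.30 -0.02 0.02 0 0 0 -1;0.36 -0.02 0.02 0 0 0 -1;0.41 -0.02 0.02 0 0 0 -1;0.44 -0.02 0.02 0 0 0 -1'
python3 -m handwheel '0.03 0 0 0 0 0 -1;0.06 0 0 0 0 0 -1;0.09 0 0 0 0 0 -1;0.11 0 0 0 0 0 -1;0.11 0 0 0 0 0 -1'
python3 -c "
from h import *
go([-32,-89.5,41])
b=viewer.capture('scene');w=viewer.capture('wrist')
cv2.imwrite('pics/d.png',np.hstack([cv2.resize(b['frame'][190:310,160:320],(400,300)),cv2.resize(w['frame'],(400,300))])[:,:,::-1])"
```

```text
time: 3.95
tool_pos: [507.4, -63.3, 40.8]
tcp_rot: [3.141, -0.0, 1.317]
contact_force: [0.0, -1.8, 1.0]
grip_width: 0.6
finger_force: 1.0
time: 4.37
tool_pos: [509.7, -52.8, 40.6]
tcp_rot: [-3.141, -0.0, 1.316]
contact_force: [-0.4, -0.3, 0.2]
grip_width: 0.1
finger_force: 0.0
jig pos [-33.3 -96.1  40.6] rot [-3.141 -0.     1.316] F [-0.4 -0.3  0.2] t 4.3667 w 0.10223045584446626
row [ 0.066  0.013 -0.004]
```

View pics/d.png

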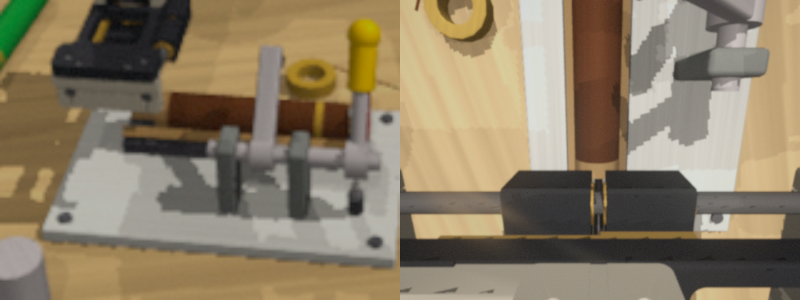

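The blank is nearly at the stop. I creep forward and watch for a force rise.

```bash
for i in 1; do :; done
python3 -m handwheel '0.02 0 0 0 0 0 -1;0.04 0 0 0 0 0 -1;0.04 0 0 0 0 0 -1'
python3 -m handwheel '0.02 0 0 0 0 0 -1;0.02 0 0 0 0 0 -1;0.02 0 0 0 0 0 -1' | grep -E 'pos|contact'
python3 -m handwheel '0.02 0 0 0 0 0 -1;0.02 0 0 0 0 0 -1;0.02 0 0 0 0 0 -1' | grep -E 'pos|contact'
```

```text
time: 4.72
tool_pos: [510.7, -49.1, 40.6]
tcp_rot: [-3.141, -0.0, 1.316]
contact_force: [-1.0, 0.6, 0.0]
grip_width: 0.4
finger_force: 0.0
tool_pos: [510.9, -48.8, 40.7]
contact_force: [-3.7, -7.2, 0.7]
tool_pos: [510.9, -48.7, 40.7]
contact_force: [-5.4, -17.1, 1.0]
```

It stalls at jig y ≈ -92 with the force rising to 18 N; I expected contact at about -89.5, so the blank is on the stop. I back off and rise.

```bash
python3 -m handwheel '-0.05 0 0 0 0 0 -1;-0.2 0 0 0 0 0 -1;-0.4 0 0 0 0 0 -1;-0.4 0 -0.3 0 0 0 -1;-0.4 0 -0.6 0 0 0 -1;-0.4 0 -1 0 0 0 -1;-0.4 0 -1 0 0 0 -1;-0.4 0 -1 0 0 0 -1' | head -2
python3 -m handwheel '0 0 -0.4 0 0 0 -1;0 0 -0.8 0 0 0 -1;0 0 -0.8 0 0 0 -1;0 0 -0.8 0 0 0 -1' | head -2
python3 -c "
from h import *
go([-55,76,118])
b=viewer.capture('side')
cv2.imwrite('pics/e.png',cv2.resize(b['frame'][150:350,180:450],(800,592))[:,:,::-1])"
```

```text
time: 5.88
tool_pos: [503.2, -84.6, 142.9]
time: 6.22
tool_pos: [502.6, -84.3, 221.6]
jig pos [ -32.3 -128.4  221.6] rot [ 3.139 -0.     1.317] F [-0.2  0.4 -0.4] t 6.2167 w 0.6433078836752949
row [ 2.044 -0.231  1.035]
```

View pics/e.png

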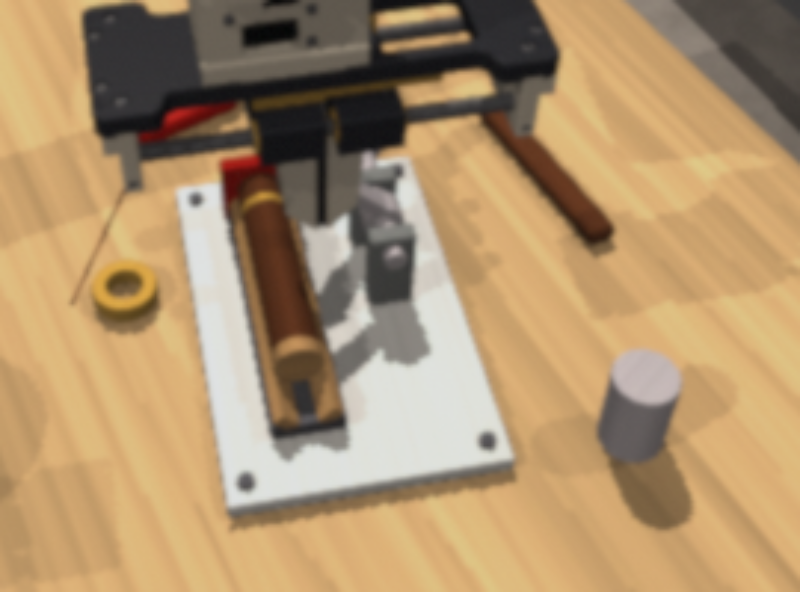

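The blank now sits against the red stop in the cradle, at (245,175), with its light end at (300,355). Next I traverse high to a place beside the lever on its -x side.

```bash
python3 -m handwheel '0.3 -0.23 0 0 0 0 -1;0.6 -0.23 0 0 0 0 -1;0.9 -0.23 0 0 0 0 -1;1 -0.23 0 0 0 0 -1;1 -0.23 0 0 0 0 -1' | head -2
python3 -m handwheel '0.3 0 0 0 0 0 -1;0.6 0 0 0 0 0 -1;0.9 0 0 0 0 0 -1;1 0 0 0 0 0 -1;1 0 0 0 0 0 -1;1 0 0 0 0 0 -1' | head -2
python3 -c "
from h import *
go([-55,76,118])"
```

```text
time: 6.68
tool_pos: [504.1, 20.3, 218.7]
time: 7.18
tool_pos: [529.4, 114.0, 219.6]
jig pos [-56.1  70.3 219.6] rot [-3.140e+00  2.000e-03  1.317e+00] F [ 0.2 -0.4 -0.7] t 7.1833 w 0.49795694406660607
row [0.058 0.013 1.016]
```

```bash
python3 -m handwheel '0.06 0.01 0.3 0 0 0 -1;0.06 0.01 0.6 0 0 0 -1;0.06 0.01 0.9 0 0 0 -1;0.06 0.01 1 0 0 0 -1;0.06 0.01 1 0 0 0 -1;0.06 0.01 1 0 0 0 -1' 
python3 -c "
from h import *
go([-55,76,118])
b=viewer.capture('side');w=viewer.capture('wrist')
cv2.imwrite('pics/f.png',np.hstack([cv2.resize(b['frame'][100:300,180:450],(400,300)),cv2.resize(w['frame'],(400,300))])[:,:,::-1])"
```

```text
time: 7.68
tool_pos: [532.7, 119.5, 121.3]
tcp_rot: [3.141, 0.0, 1.315]
contact_force: [-0.6, 0.5, 0.3]
grip_width: 0.5
finger_force: 0.0
jig pos [-54.3  76.4 121.3] rot [3.141 0.    1.315] F [-0.6  0.5  0.3] t 7.6833 w 0.4729709687738567
row [-0.004 -0.007  0.033]
```

View pics/f.png

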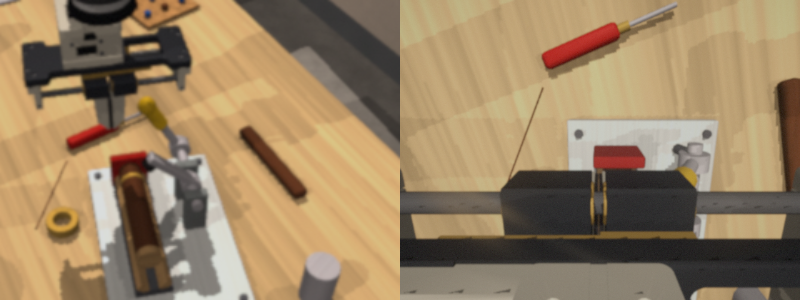

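The finger stands beside the lever at the -x side; the ball's edge shows at (690,178), to the right. Pushing along tool +y now.

```bash
python3 -m handwheel '0 0.07 0.03 0 0 0 -1;0 0.14 0.03 0 0 0 -1;0 0.2 0.03 0 0 0 -1;0 0.26 0.03 0 0 0 -1;0 0.32 0.03 0 0 0 -1;0 0.38 0.03 0 0 0 -1;0 0.44 0.03 0 0 0 -1;0 0.5 0.03 0 0 0 -1' |grep -E 'pos|contact'
python3 -m handwheel '0 0.05 0 0 0 0 -1;0 0.1 0 0 0 0 -1;0 0.15 0 0 0 0 -1;0 0.2 0 0 0 0 -1;0 0.25 0 0 0 0 -1;0 0.3 0 0 0 0 -1;0 0.35 0 0 0 0 -1;0 0.35 0 0 0 0 -1'|grep -E 'pos|contact'
python3 -c "
from h import *
go([-55,76,118])
b=viewer.capture('side');w=viewer.capture('scene')
cv2.imwrite('pics/g.png',np.hstack([cv2.resize(b['frame'][100:300,180:450],(400,300)),cv2.resize(w['frame'][170:320,160:360],(400,300))])[:,:,::-1])"
```

```text
tool_pos: [581.3, 108.1, 118.3]
contact_force: [-2.6, 0.2, 2.0]
tool_pos: [615.7, 98.8, 117.7]
contact_force: [0.1, -0.8, 0.4]
jig pos [ 31.2  77.3 117.7] rot [ 3.141 -0.     1.316] F [ 0.1 -0.8  0.4] t 9.1167 w 0.03876744341277491
row [-0.013 -0.862 -0.004]
```

View pics/g.png

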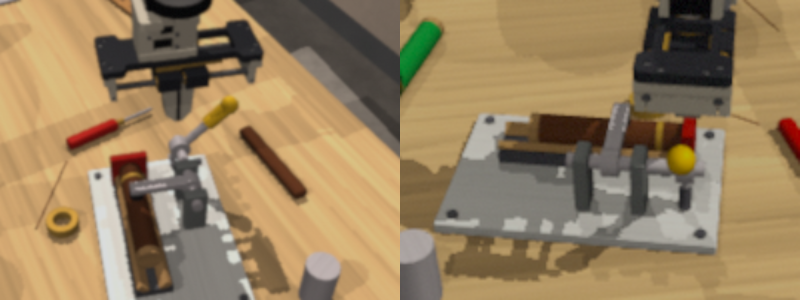

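The lever has snapped over to +x and the arm lies on the blank. I retreat up, then check the ball's position numerically.

```bash
python3 -m handwheel '0 -0.2 0 0 0 0 -1;0 -0.2 -0.4 0 0 0 -1;0 -0.2 -0.8 0 0 0 -1;0 -0.2 -0.8 0 0 0 -1;0 -0.2 -0.8 0 0 0 -1;0 -0.2 -0.8 0 0 0 -1'|grep -E 'pos|contact'
python3 - <<'E'
from h import *
a=viewer.capture("scene");b=viewer.capture("side")
uv=[]
for p in(a,b):
    e=proj(p,W([104.6,76,124.7])); h=cv2.cvtColor(p["frame"],cv2.COLOR_RGB2HSV)
    m=cv2.inRange(h,(22,150,90),(34,255,255)); n,l,s,c=cv2.connectedComponentsWithStats(m)
    print("expected",e.round(1),[(s[i,:].tolist(),c[i].round(1)) for i in range(1,n) if s[i,4]>25])
im=np.hstack([cv2.resize(p["frame"][y:y+150,x:x+200],(400,300)) for p,x,y in((b,210,150),(a,160,180))])
cv2.imwrite('pics/h.png',im[:,:,::-1])
E
```

```text
tool_pos: [594.9, 104.3, 197.6]
contact_force: [0.4, 0.1, -0.9]
expected [299.8 251.3] [([275, 214, 19, 12, 76], array([283.7, 219. ])), ([294, 242, 14, 15, 165], array([300.1, 249.2]))]
expected [336.  169.5] [([318, 164, 21, 20, 179], array([329.2, 173.4]))]
```

View pics/h.png

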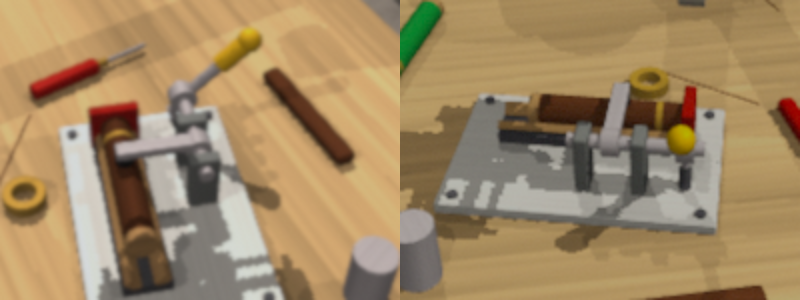

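The ball lies where full lock predicts, within 2 px in both views. The blank is at the stop under the pad, the other tools have not moved, and the robot is clear.

```bash
python3 -c "
from plant import bot
print(bot.close_job())"
```

```text
the job is handed in; nothing more can be done
None
```

The blank was pushed up against the red stop, then the lever was pushed over and snapped into lock, with the pad holding the blank and the other tools undisturbed; the job is handed in (arm clear, about 10 s of the 46 s used), and no verdict was returned.

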